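# Trip the child lock of a coffee pod drawer with its release pin

## Robot

A 7-joint arm with a two-finger parallel gripper is mounted at the origin on a cart in front of the work surface, level with it; the furniture and walls round the work are solid. World frame = base frame: x ahead of the robot, y to its left, z up, the work surface at z = 0. Lengths are in m, angles in degrees, forces in N, time in s.
With the tool pointing down it reaches from about 0.425 to 0.875 m from the base axis. Payload 4.7 kg.
Tool frame: the origin (TCP) lies midway between the tips of the shut fingers; the grasp point (between the pads) lies 19 mm behind it; z points along the fingers, y is the line along which they close (so a half turn about z gives the same grasp; the last joint's range is limited). The gripper opens to 87 mm and grips with 3 to 60 N. Pads are 19 mm wide; open, the fingers measure 117 mm over their backs; the gripper's body (75 mm by 190 mm) begins 51 mm behind the grasp point.
Start: joints at [73.516, 18.392, -4.016, 83.108, 1.295, 78.541, -3.26], TCP at [0.193, -0.621, 0.199] pointing down, gripper open.
Joint ranges: [-163.93, 163.93], [-17.29, 119.83], [-79.2, 71.16], [3.27, 140.29], [-89.18, 269.18], [5.43, 117.66], [-154.24, 154.24]. Speed limits (degrees/s): [147.25, 147.25, 180, 180, 180, 180, 180].

## Interface

Orientations are given as [roll, pitch, yaw] about the fixed x, y, z axes, in that order (R = Rz(yaw) Ry(pitch) Rx(roll)).
In Python, from cell import env, viewer, boxes_of, masks_of gives the robot as it stands. The module is installed in compiled form; this text tells all that it offers.
- The arm moves only by the tool apply_moves, never from a script. Its argument "moves" is a list of rows, each a list of 7 numbers: the shift along the tool's x, y, z scaled (see below), then the turn, a rotation vector about the tool's x, y, z scaled (see below), then the opening, from 0 (shut) to 1 (fully open). A call has 1 to 20 rows; each row is the pose to reach, as a shift and turn from the pose commanded when the call began, along the tool's axes at that moment; what a row does not reach only later rows make up. The controller multiplies each number of a shift by 0.2 m and each number of a turn by 1.5 rad. A row lasts 1/10 s, in which the tool goes at most 50 mm and 8.59 degrees, less where a joint would pass 70% of its speed; a pose out of reach is approached as far as the arm can. A call with a number of a shift or a turn outside -1 to 1 is refused whole. A call with a gripper value outside its range is refused whole. The fingers move at their own pace and stop on an object; "grip_force" is the grip in N (left out, the last holds). Time passes only in rows, so rows that repeat a pose let the fingers close. It gives the time, the measured TCP pose, the force, the opening and the grip force at its end, in the units of the state.
- env.get_obs(): the state, without advancing time (a new reading comes with each control period).
- viewer.read_camera(name): name is "side" or "top" or "wrist"; returns the picture (420x560x3 uint8, red, green, blue); there is no depth.
- viewer.get_calibration(name): a dict with "fov_y" (degrees; the focal length in pixels is half the picture's height over the tangent of half this angle, whatever the lens; pixels are square), "cx", "cy" (the principal point, pixels), "k1" (the pictures are not rectified: a ray, as slopes to the right and down, at radius r is drawn at 1 + k1 r^2 times it, then the intrinsics apply), "position" and "orientation" of the camera in the world. Camera axes: x right, y up, looking along -z (the intrinsics and any distortion apply to the point x, -y, -z); pixel columns grow to the right and rows downward; lengths in m; the calibration is good to about 2 mm. A picture is of the moment at which its call begins: read the wrist's pose just before it. get_calibration takes no time and is no camera call; for the wrist camera it gives the pose at the moment of the call.
- env.sign_off(): hands the job in; it is judged then, once.
Trained networks look in the newest picture that a camera, given by its name, has taken for a name from the list of things; names that differ only in an ending like _2 or _b are one class to them, and where a whole thing is asked for, a point or a joint stands for the part that bears it (a point fixed in the world has none). Each returns a list of dicts, best first, with "conf" (0 to 1); they miss things now and then, are a little off and sometimes report something else, mostly with a low value. They report only what shows in the picture. A call takes as long as a camera call. They do not tell look-alikes from the thing itself.
- boxes_of(camera, target): "location" ([column, row] in pixels, amid what is visible of it).
- masks_of(camera, target): "pixels" (420x560 bool, what is visible of it) and "location" ([column, row] in pixels, amid what is visible of it).
The state is a dict: "time_s": time; "qpos": joint angles; "joint_velocities": joint speeds; "effort": joint torques, N m; "tool_pos": TCP position; "tool_rot": TCP orientation; "force": force on the tool from outside, world axes, zero at the start; "wrist_torque": the same for the moment, N m; "grip_width": finger opening in m; "grasp_force": force on a finger pad.
Only numpy, scipy, OpenCV 4.12 (cv2) and the standard library are available. Lean on these libraries where they do the work, as an engineer would, in place of code of your own. Each camera call takes 0.05 s, during which the arm holds its last target. There are 200 camera calls.

## Task

The coffee pod drawer is held shut by a child lock: take the release pin from its wooden stand, push its thin end down through the slot in the top of the box, feel for the hidden sprung latch under the slot and press it, with the pin still in the slot while the drawer springs ajar, never bearing on the box with the pin harder than 25 N. Then pull the drawer all the way out by its bar handle, and see that the pin ends standing fully seated in its stand again. Do not knock the mug or the spice jars about.

Things in the scene. Friction and masses are not known exactly. Their poses are not given: they have to be found in the camera images.
- pod_box: grey coffee pod box fixed to the worktop, 150 deep (x) x 170 wide (y) x 80 high mm, with the drawer in its front. Origin at the centre of its underside, x to its back, y to its left, z up; its front faces -x
- slot_floor (a point): point 18 mm below the centre of the slot, at the level of a hidden rigid floor. The floor has one gap 15 mm long (along y), the full width of the slot; its centre lies up to 15 mm to either side of this point, different each time and not to be seen. In the gap sits the black sprung latch pad. Pressing the floor is rigid; axes as the box
- latch_level (a point): point 22 mm below the centre of the slot, at the level of the resting latch pad's top (4 mm below the rigid floor); the pad itself lies in the floor's gap, up to 15 mm along y from here. It moves straight down: about 4 N starts it, it trips 6 to 6.5 mm down at about 8.5 N, rigid stop 10 mm down at about 11 N
- slot (a point): centre of the slot in the top of the pod box, at the level of the top surface, 20 mm in front of the box's centre; the top plate is 6 mm thick. Slot 46 mm long along the box's y, 11 mm wide along its x, with a dark steel trim, axes as the box
- drawer_handle (a point): middle of the drawer's steel bar handle: a round bar 10 mm thick and 90 mm long, along the box's y, 42 mm in front of the wooden drawer front, 52 mm above the worktop (28 mm below the top of the box); moves with the drawer, axes as the box
- pod_drawer (a joint): how far the drawer is out, m: 0 locked shut, springs by itself to about 0.02 when the latch is tripped, 0.08 fully out (hard stop). Slides towards the box's -x, weighs about 0.9 kg with its pods, light friction of about 1 to 2 N, stays where it is left; while locked it cannot be pulled
- pin_stand: fixed wooden block 70 x 70 x 58 mm high with an upright hole 10 mm wide in the middle of its top for the release pin. Origin at the centre of its underside. It stands to the left or to the right of the box
- pin: release pin, about 70 g, in its stand. Origin at its tip, z up along it. Steel shaft 6 mm thick, 52 mm long from the tip; steel collar 22 mm wide, 4 mm thick, resting on the stand (seated tip 6 mm above the worktop); red square handle 16 x 16 mm from 56 to 112 mm above the tip, faces along the pin's x and y; small steel button on top to 114.5 mm
- mug_a: loose off-white mug 86 x 118 x 84 mm high, origin under its middle; it stands across the box from the pin's stand
- spice_a: loose glass spice jar with cork and reddish spice, 43 wide, 90 mm high, origin under its middle
- spice_b: loose glass spice jar with cork and green spice, 43 wide, 90 mm high, origin under its middle
Mind the look-alikes: they are no part of the job. There is more than one size of the pin_stand; the one meant has the size given above.

How it is judged:
By the outcome, as a careful person would: the job done as asked, in the order asked, and still so for the second after the job is handed in, with the robot touching nothing.
It also fails if it takes over 64 s, if anything falls off the work surface, if the arm or the gripper's body presses on something with over 40 N, if the wrist force passes 120 N, or if a joint passes its speed limit or range.

## Working session

There is one attempt and no reset: what is moved stays moved. The work goes in short steps, Python scripts to look and compute and a tool call to move; the robot and the scene stay as the last step left them, time stands still between calls to the robot, and variables do not carry over. Pictures are saved under pics/ and viewed, at most 11 in all, crops included, and the job is handed in when it is done.

Besides the shell and the picture viewer there is one more tool, called after "Request:" by a JSON object that holds its "fn" and its "kwargs". apply_moves: Moves the arm, as the interface text tells. Shifts and turns lie within -1 to 1; 1 stands for 0.2 m of shift or 1.5 rad of turn. Its arguments: {"type":"object","properties":{"moves":{"type":"array","items":{"type":"array","items":{"type":"number","minimum":-1,"maximum":1}}},"grip_force":{"type":"number"}},"required":["moves"]}

```bash
mkdir -p pics; cat > h.py <<'E'
import numpy as np, cv2
from scipy.spatial.transform import Rotation as R
from cell import env, viewer, boxes_of, masks_of
def cam(n):
    c=viewer.get_calibration(n); return c
def camR(c):
    o=np.array(c['orientation'],float)
    return o if o.shape==(3,3) else R.from_euler('xyz',o,degrees=True).as_matrix()
def proj(c,P):
    f=210/np.tan(np.radians(c['fov_y']/2)); p=(np.atleast_2d(P)-c['position'])@camR(c)
    u=p[:,0]/-p[:,2]; v=-p[:,1]/-p[:,2]; s=1+c['k1']*(u*u+v*v)
    return np.c_[c['cx']+f*u*s,c['cy']+f*v*s]
def ray(c,px):
    f=210/np.tan(np.radians(c['fov_y']/2)); a=(np.array(px)-[c['cx'],c['cy']])/f; b=a.copy()
    for _ in range(30): b=a/(1+c['k1']*(b@b))
    return camR(c)@np.array([b[0],-b[1],-1])
def at_z(c,px,z):
    d=ray(c,px); p=np.array(c['position']); return p+d*(z-p[2])/d[2]
def save(n,name):
    im=viewer.read_camera(n); cv2.imwrite(f'pics/{name}.png',im[:,:,::-1]); return im
E
python3 - <<'E'
from h import *
o=env.get_obs(); print(o['time_s'],o['tool_pos'],o['tool_rot'],o['force'])
ims=[]
for n in ['top','side','wrist']:
    c=cam(n); print(n,c)
    ims.append(save(n,n+'0'))
    if n=='wrist': continue
    for t in ['pod_box','pin_stand','pin','slot','drawer_handle','mug_a','spice_a']:
        print(t,[(round(d['conf'],2),np.round(d['location'],1).tolist()) for d in boxes_of(n,t)][:4])
E
```

```text
0.0 [ 0.19297893 -0.62007355  0.19834907] [-1.79891046e+02  5.51109966e-03  1.72936488e+01] [-0.15125211  0.11010344 -0.65846615]
top {'fov_y': 57.95782976536366, 'cx': 283.5768726024695, 'cy': 210.9770722966441, 'k1': -0.07095871415644966, 'position': array([ 0.34819089, -0.02405083,  1.00171372]), 'orientation': array([ 12.03266431,  -0.11743465, -79.84280088])}
pod_box [(0.83, [284.7, 173.9])]
pin_stand [(0.94, [160.0, 224.5]), (0.76, [153.6, 262.9]), (0.71, [204.0, 220.2]), (0.39, [288.5, 174.3])]
pin [(0.54, [287.7, 172.0])]
slot [(0.68, [287.9, 172.6])]
drawer_handle [(0.68, [285.4, 200.8])]
mug_a [(0.65, [411.5, 276.7])]
spice_a [(0.74, [201.5, 140.6]), (0.71, [428.5, 192.7])]
side {'fov_y': 44.44581629966749, 'cx': 272.6186191190227, 'cy': 201.10797732559033, 'k1': -0.09285992227962601, 'position': array([ 0.10647427, -0.70716124,  1.34190227]), 'orientation': array([ 32.92488576,  -0.53866241, -31.24214857])}
pod_box [(0.82, [296.4, 185.7]), (0.16, [268.2, 126.2])]
pin_stand [(0.68, [166.7, 162.2]), (0.58, [198.4, 145.8]), (0.55, [225.3, 168.0])]
pin [(0.48, [201.2, 133.3])]
slot [(0.84, [298.4, 184.3])]
drawer_handle [(0.9, [276.6, 197.7]), (0.49, [299.2, 187.0])]
mug_a [(0.85, [300.4, 306.6]), (0.55, [277.6, 198.7])]
spice_a [(0.8, [376.7, 277.9]), (0.65, [269.2, 127.6])]
wrist {'fov_y': 68.09713740293105, 'cx': 284.84149145683915, 'cy': 209.48133348803586, 'k1': -0.06407237167424835, 'position': array([ 0.27148554, -0.59672123,  0.38492253]), 'orientation': array([-1.71858364e+01, -2.69108264e-02, -7.26605405e+01])}
```

View pics/top0.png

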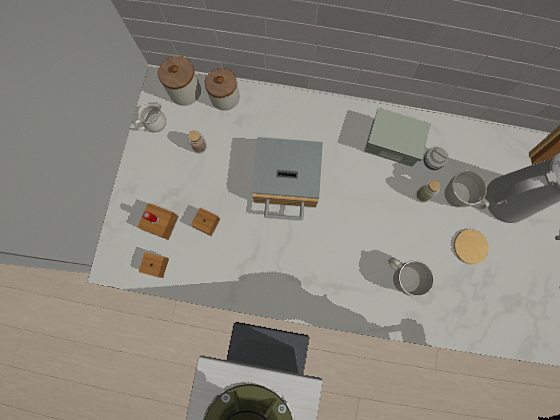

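View pics/side0.png

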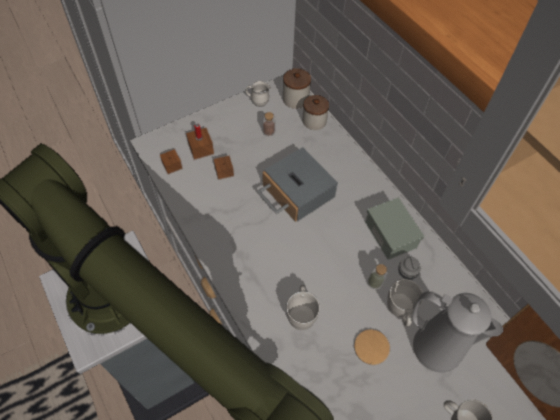

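The top picture shows the box at (287,172) with its slot at (287,174). The pin's red handle is at (150,217) in the largest stand (157,221). Two smaller stands without a pin are at (205,221) and (153,264). The mug is at (412,278), and the jars are at (197,142) and (430,190).

```bash
python3 - <<'E'
from h import *
for n in ['top','side']:
    c=cam(n); viewer.read_camera(n)
    for t,z in [('pod_box',.08),('pin_stand',.058),('pin',.115),('slot',.08),('drawer_handle',.052),('mug_a',.05),('spice_a',.05)]:
        for d in masks_of(n,t)[:3]:
            m=d['pixels'].astype(np.uint8); 
            P=np.array([at_z(c,(x,y),z)[:2] for y,x in np.argwhere(m)]).astype(np.float32)
            r=cv2.minAreaRect(P)
            print(n,t,round(d['conf'],2),np.round(d['location']),'loc',at_z(c,d['location'],z)[:2].round(3),'rect',np.round(r[0],3),np.round(r[1],3),round(r[2],1))
o=env.get_obs();print(o['qpos'])
E
```

```text
top pod_box 0.59 [284. 176.] loc [0.63  0.023] rect [0.628 0.017] [0.214 0.173] 6.1
top pin_stand 0.92 [205. 222.] loc [0.483 0.201] rect [0.487 0.202] [0.064 0.054] 75.5
top pin_stand 0.76 [152. 265.] loc [0.354 0.307] rect [0.354 0.305] [0.066 0.054] 86.8
top pin_stand 0.74 [161. 226.] loc [0.454 0.309] rect [0.466 0.32 ] [0.088 0.07 ] 80.0
top slot 0.78 [285. 172.] loc [0.642 0.022] rect [0.629 0.018] [0.211 0.175] 4.1
top drawer_handle 0.67 [286. 201.] loc [0.576 0.008] rect [0.56 0.01] [0.062 0.171] 5.6
top mug_a 0.97 [410. 277.] loc [ 0.439 -0.332] rect [ 0.438 -0.333] [0.092 0.114] 7.4
top mug_a 0.36 [286. 201.] loc [0.574 0.009] rect [0.56  0.011] [0.062 0.169] 5.8
top spice_a 0.86 [199. 142.] loc [0.695 0.266] rect [0.695 0.273] [0.07  0.046] 21.7
top spice_a 0.78 [426. 192.] loc [ 0.664 -0.349] rect [ 0.668 -0.353] [0.042 0.074] 53.0
side pod_box 0.57 [297. 188.] loc [ 0.627 -0.01 ] rect [ 0.628 -0.001] [0.22 0.21] 5.8
side pin_stand 0.94 [167. 158.] loc [0.347 0.306] rect [0.351 0.288] [0.082 0.049] 80.7
side pin_stand 0.83 [201. 148.] loc [0.457 0.29 ] rect [0.462 0.308] [0.116 0.077] 78.7
side pin_stand 0.81 [223. 168.] loc [0.479 0.179] rect [0.48  0.183] [0.086 0.055] 71.4
side slot 0.83 [297. 186.] loc [ 0.631 -0.005] rect [ 0.629 -0.001] [0.219 0.204] 5.9
side drawer_handle 0.88 [277. 198.] loc [0.567 0.003] rect [0.562 0.005] [0.065 0.195] 5.5
side mug_a 0.96 [304. 310.] loc [ 0.445 -0.334] rect [ 0.441 -0.328] [0.107 0.1  ] 13.7
side spice_a 0.85 [375. 278.] loc [ 0.663 -0.357] rect [ 0.67  -0.358] [0.078 0.039] 29.5
side spice_a 0.84 [272. 127.] loc [0.701 0.251] rect [0.695 0.27 ] [0.101 0.04 ] 58.7
[73.51679276 18.39168624 -4.01657327 83.10707124  1.29258706 78.54198801
 -3.26274115]
```

Request:
{"fn": "apply_moves", "kwargs": {"moves": [[0.9, -0.87, 0, 0, 0, 0.318, 1], [0.9, -0.87, 0, 0, 0, 0.318, 1], [0.9, -0.87, 0, 0, 0, 0.318, 1], [0.9, -0.87, 0, 0, 0, 0.318, 1], [0.9, -0.87, 0, 0, 0, 0.318, 1], [0.9, -0.87, 0, 0, 0, 0.318, 1]]}}

```text
time_s: 2.25
tool_pos: [0.3184, -0.3944, 0.2001]
tool_rot: [-179.9, -0.1, -9.4]
force: [-0.7, 0.2, 0.1]
grip_width: 0.0868
grasp_force: 0.0
```

Request:
{"fn": "apply_moves", "kwargs": {"moves": [[0.59, -0.97, 0, 0, 0, 0, 1], [0.59, -0.97, 0, 0, 0, 0, 1], [0.59, -0.97, 0, 0, 0, 0, 1], [0.59, -0.97, 0, 0, 0, 0, 1], [0.59, -0.97, 0, 0, 0, 0, 1]]}}

```text
time_s: 2.75
tool_pos: [0.4661, -0.2265, 0.1999]
tool_rot: [-179.9, -0.1, -9.7]
force: [0.9, 0.7, 0.8]
grip_width: 0.0869
grasp_force: 0.0
```

Request:
{"fn": "apply_moves", "kwargs": {"moves": [[-0.03, -1, 0, 0, 0, 0, 1], [-0.03, -1, 0, 0, 0, 0, 1], [-0.03, -1, 0, 0, 0, 0, 1], [-0.03, -1, 0, 0, 0, 0, 1]]}}

```text
time_s: 3.15
tool_pos: [0.4925, -0.0313, 0.1998]
tool_rot: [180.0, -0.1, -10.1]
force: [0.9, 0.4, -0.0]
grip_width: 0.0868
grasp_force: 0.0
```

Request:
{"fn": "apply_moves", "kwargs": {"moves": [[-0.4, -1, 0, 0, 0, 0, 1], [-0.4, -1, 0, 0, 0, 0, 1], [-0.4, -1, 0, 0, 0, 0, 1], [-0.4, -1, 0, 0, 0, 0, 1], [-0.4, -1, 0, 0, 0, 0, 1]]}}

```text
time_s: 3.65
tool_pos: [0.4466, 0.1842, 0.2002]
tool_rot: [-179.9, -0.0, -9.6]
force: [0.8, -0.6, 0.7]
grip_width: 0.0873
grasp_force: 0.0
```

Request:
{"fn": "apply_moves", "kwargs": {"moves": [[-0.25, -0.5, 0, 0, 0, 0, 1], [-0.25, -0.5, 0, 0, 0, 0, 1], [-0.25, -0.5, 0, 0, 0, 0, 1], [-0.25, -0.5, 0, 0, 0, 0, 1]]}}

```text
time_s: 4.05
tool_pos: [0.4155, 0.2879, 0.1997]
tool_rot: [-179.9, 0.0, -9.7]
force: [-0.3, -1.0, 0.0]
grip_width: 0.087
grasp_force: 0.0
```

```bash
python3 - <<'E'
from h import *
c=cam('wrist'); im=save('wrist','w1'); print(c)
for t,z in [('pin',.112),('pin_stand',.058)]:
    for d in masks_of('wrist',t)[:3]:
        m=d['pixels'].astype(np.uint8); 
        P=np.array([at_z(c,(x,y),z)[:2] for y,x in np.argwhere(m)]).astype(np.float32)
        r=cv2.minAreaRect(P)
        print(t,round(d['conf'],2),np.round(d['location']),at_z(c,d['location'],z)[:2].round(4),np.round(r[0],4),np.round(r[1],4),round(r[2],1))
x=[int(v) for v in proj(c,[[.455,.31,.115]])[0]];print(x)
a=im[max(0,x[1]-70):x[1]+80,max(0,x[0]-90):x[0]+110]; cv2.imwrite('pics/w1c.png',cv2.resize(a,None,fx=3,fy=3)[:,:,::-1]); 
v=np.hstack([cv2.resize(im,(560,420))]);print(max(0,x[0]-90),max(0,x[1]-70))
E
```

```text
{'fov_y': 68.09713740293105, 'cx': 284.84149145683915, 'cy': 209.48133348803586, 'k1': -0.06407237167424835, 'position': array([0.496263  , 0.27378388, 0.38514901]), 'orientation': array([-1.71737765e+01,  2.12060123e-02, -9.96835580e+01])}
pin_stand 0.81 [270. 241.] [0.363  0.3144] [0.3659 0.3142] [0.0515 0.0643] 86.3
pin_stand 0.74 [344. 108.] [0.4926 0.2135] [0.4899 0.2133] [0.0551 0.0499] 74.2
pin_stand 0.55 [244. 144.] [0.4739 0.3206] [0.4665 0.329 ] [0.0721 0.0699] 80.0
[252, 169]
162 99
```

View pics/w1.png

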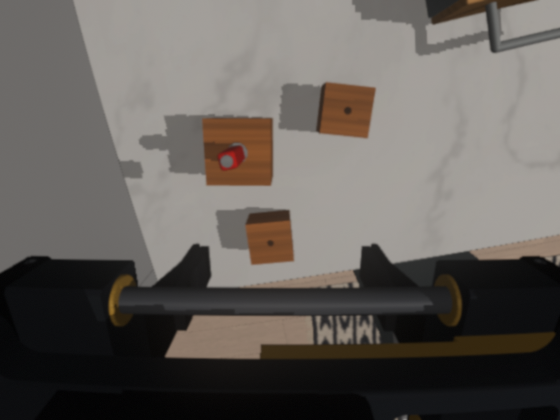

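The pin's button is at about (226,160), in the larger stand whose top is centred near (238,152). The empty stands are at (347,110) and (270,242).

View pics/w1c.png

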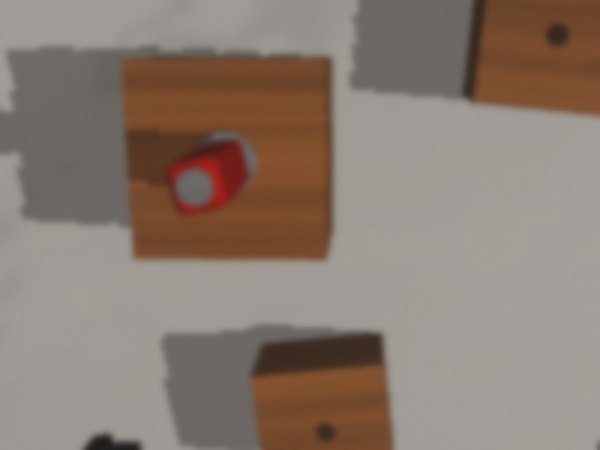

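```bash
python3 - <<'E'
from h import *
c=cam('wrist'); im=cv2.imread('pics/w1.png')
h=cv2.cvtColor(im,cv2.COLOR_BGR2HSV)
red=(((h[...,0]<5)|(h[...,0]>172))&(h[...,1]>180)&(h[...,2]>70)).astype(np.uint8)
ys,xs=np.nonzero(red); print(len(xs),xs.min(),xs.max(),ys.min(),ys.max())
obs=np.array([at_z(c,(x,y),.0)[:2] for y,x in zip(ys,xs)])
from scipy.optimize import minimize
ys0,xs0=slice(120,190),slice(190,270)
def render(p):
    x,y,a=p; m=np.zeros((420*4,560*4),np.uint8)
    R2=np.array([[np.cos(a),-np.sin(a)],[np.sin(a),np.cos(a)]])
    q=np.array([[8,8],[8,-8],[-8,-8],[-8,8]])/1e3@R2.T+[x,y]
    P=np.vstack([np.c_[q,np.full(4,.062)],np.c_[q,np.full(4,.118)]])
    pt=cv2.convexHull(((proj(c,P)+.5)*4).astype(np.int32)); cv2.fillConvexPoly(m,pt,1)
    b=np.array([[x+.0055*np.cos(t),y+.0055*np.sin(t),.1205] for t in np.linspace(0,6.28,16)])
    return cv2.resize(m*255,(560,420),interpolation=cv2.INTER_AREA)/255.
red2=cv2.morphologyEx(red,cv2.MORPH_CLOSE,np.ones((9,9)))
f=lambda p:np.abs(render(p)-red2).sum()
best=[]
for a in range(0,90,6):
    r=minimize(f,[.466,.318,np.radians(a)],method='Nelder-Mead',options=dict(initial_simplex=[[.466,.318,np.radians(a)],[.47,.318,np.radians(a)],[.466,.322,np.radians(a)],[.466,.318,np.radians(a+8)]]))
    best.append((round(r.fun,1),r.x.round(4)[:2],round(np.degrees(r.x[2]),1)))
best.sort(key=lambda t:t[0]); print(best[:5])
# stand centre from wood mask at top plane
print(proj(c,[[*best[0][1],.1205],[*best[0][1],.058]]))
for px in [(204,119),(272,118),(272,185),(205,185)]: print(px,at_z(c,px,.058).round(4))
print(np.mean([at_z(c,px,.058) for px in [(204,119),(272,118),(272,185),(205,185)]],0))
E
```

```text
237 218 243 147 169
[(np.float64(287.4), array([0.4693, 0.3249]), np.float64(20.0)), (np.float64(290.0), array([0.4695, 0.3246]), np.float64(19.6)), (np.float64(290.3), array([0.4693, 0.325 ]), np.float64(19.9)), (np.float64(290.7), array([0.4691, 0.3255]), np.float64(20.3)), (np.float64(291.0), array([0.4694, 0.3241]), np.float64(19.6))]
[[225.82212715 161.02271827]
 [236.60582394 152.31553001]]
(204, 119) [0.5083 0.3504 0.058 ]
(272, 118) [0.4967 0.282  0.058 ]
(272, 185) [0.4284 0.295  0.058 ]
(205, 185) [0.4413 0.3662 0.058 ]
[0.46870243 0.32341243 0.058     ]
```

The crop shows the pin upright at the centre of its stand. The handle's top face is turned slightly anticlockwise from the image axes. The fit residual is too high, so I'll redo the yaw.

```bash
cat > fit.py <<'E'
from h import *
from scipy.optimize import minimize
def pinfit(c,im,x0,dz=0.):
    h=cv2.cvtColor(im,cv2.COLOR_BGR2HSV).astype(int); b=im.astype(int)
    red=((b[...,2]>1.0*45)&(b[...,2]>3*b[...,1])).astype(np.uint8)
    x,y=proj(c,[[*x0,.1+dz]])[0]; w=np.zeros_like(red); w[max(0,int(y)-45):int(y)+45,max(0,int(x)-45):int(x)+45]=1; red*=w
    print('red',red.sum())
    def render(p):
        x,y,a=p; m=np.zeros((1680,2240),np.uint8); m2=m.copy()
        q=np.array([[8,8],[8,-8],[-8,-8],[-8,8]])/1e3@np.array([[np.cos(a),np.sin(a)],[-np.sin(a),np.cos(a)]])+[x,y]
        P=np.vstack([np.c_[q,np.full(4,.062+dz)],np.c_[q,np.full(4,.118+dz)]])
        cv2.fillConvexPoly(m,cv2.convexHull(((proj(c,P)+.5)*4).round().astype(np.int32)),255)
        t=np.linspace(0,6.28,24); B=np.c_[x+.0062*np.cos(t),y+.0062*np.sin(t),0*t+.1205+dz]; B2=B-[0,0,.0025]
        cv2.fillConvexPoly(m,cv2.convexHull(((proj(c,np.vstack([B,B2]))+.5)*4).round().astype(np.int32)),0)
        return cv2.resize(m,(560,420),interpolation=cv2.INTER_AREA)/255.
    f=lambda p:np.abs(render(p)-red).sum(); best=None
    for a in np.radians(range(0,90,9)):
        s=np.array([*x0,a]); r=minimize(f,s,method='Nelder-Mead',options=dict(initial_simplex=s+np.array([[-.002,-.002,-.08],[.004,0,0],[0,.004,0],[0,0,.15]])))
        if best is None or r.fun<best.fun: best=r
    return best.x[:2].round(4),np.degrees(best.x[2]).round(1)%90,round(best.fun,1)
E
python3 - <<'E'
from fit import *
print(pinfit(cam('wrist'),cv2.imread('pics/w1.png'),[.469,.324]))
E
```

```text
red 228
(array([0.4692, 0.3252]), np.float64(20.2), np.float64(155.3))
```

Request:
{"fn": "apply_moves", "kwargs": {"moves": [[0.233, -0.225, 0.175, 0, 0, -0.29, 1], [0.233, -0.225, 0.175, 0, 0, -0.29, 1], [0.233, -0.225, 0.175, 0, 0, -0.29, 1], [0.233, -0.225, 0.175, 0, 0, -0.29, 1], [0.233, -0.225, 0.175, 0, 0, -0.29, 1]]}}

```text
time_s: 4.7
tool_pos: [0.471, 0.3201, 0.1643]
tool_rot: [180.0, 0.0, 14.6]
force: [0.2, 0.5, 0.9]
grip_width: 0.0869
grasp_force: 0.0
```

```bash
python3 - <<'E'
from fit import *
o=env.get_obs();print(o['tool_pos'],o['tool_rot']); c=cam('wrist'); im=save('wrist','w2')[:,:,::-1]
print(pinfit(c,im,[.469,.324]))
p=proj(c,[[.469,.3245,.1]])[0].astype(int);print(p)
cv2.imwrite('pics/w2c.png',cv2.resize(im[max(0,p[1]-50):p[1]+50,p[0]-60:p[0]+60],None,fx=6,fy=6,interpolation=cv2.INTER_CUBIC))
E
```

```text
[0.47100293 0.32005547 0.16427335] [1.79956227e+02 1.77418903e-02 1.45621168e+01]
red 141
(array([0.4547, 0.3278]), np.float64(6.7), np.float64(415.8))
[278 215]
```

View pics/w2c.png

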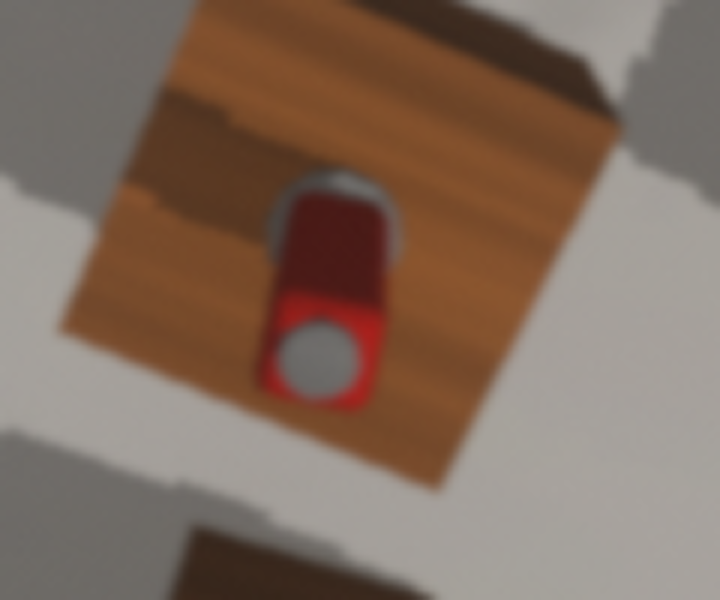

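The handle's top face is centred at about (271.5,223.5) in the full picture. Its edges are turned about 10° clockwise from the tool axes, so its yaw is about 4–5°.

```bash
python3 - <<'E'
from h import *
c=cam('wrist'); off=np.array([278-60,215-50])
print('btn',at_z(c,off+np.array([320,357])/6,.1205),'top',at_z(c,off+np.array([323,350])/6,.118))
for p in [(620,128),(440,490),(62,330)]: print(at_z(c,off+np.array(p)/6,.058).round(4))
print('mid',(at_z(c,off+np.array([620,128])/6,.058)+at_z(c,off+np.array([62,330])/6,.058))/2)
t=[at_z(c,off+np.array(p)/6,.118) for p in [(262,390),(365,408),(386,315),(278,290)]]
for i in range(4):
    d=t[(i+1)%4]-t[i]; print(np.degrees(np.arctan2(d[1],d[0])).round(1)%90,np.linalg.norm(d).round(4))
print(np.mean(t,0))
E
```

```text
btn [0.46700884 0.32964052 0.1205    ] top [0.46715768 0.32937239 0.118     ]
[0.4944 0.2895 0.058 ]
[0.4262 0.301  0.058 ]
[0.4381 0.3692 0.058 ]
mid [0.46628071 0.32932915 0.058     ]
4.0 0.0139
2.4 0.0134
0.9000000000000057 0.0145
4.900000000000006 0.0142
[0.46698946 0.32936374 0.118     ]
```

```bash
python3 - <<'E'
from h import *
for k in range(2):
    o=env.get_obs();c=cam('wrist'); im=save('wrist',f'w3{k}')[:,:,::-1].astype(int)
    m=((im[...,2]>110)&(im[...,2]>2.6*im[...,1])).astype(np.uint8); m[:120]=0;m[300:]=0; m[:,:200]=0;m[:,360:]=0
    m=cv2.morphologyEx(m,cv2.MORPH_CLOSE,np.ones((11,11)))
    cn=max(cv2.findContours(m,0,2)[0],key=cv2.contourArea); r=cv2.minAreaRect(cn)
    print(o['time_s'],o['tool_pos'].round(4),o['tool_rot'].round(2),np.round(r[0],1),np.round(r[1],1),r[2], at_z(c,r[0],.118).round(4))
E
```

```text
4.75 [0.4709 0.3203 0.1646] [ 1.7994e+02 -2.0000e-02  1.4610e+01] [272.  222.9] [18.  17.1] 11.309932708740234 [0.4675 0.3293 0.118 ]
4.8 [0.4708 0.3206 0.1648] [ 1.7994e+02 -5.0000e-02  1.4670e+01] [272.3 222.9] [18.2 17.3] 11.309932708740234 [0.4675 0.3293 0.118 ]
```

Request:
{"fn": "apply_moves", "kwargs": {"moves": [[-0.006, -0.047, 0, 0, 0, 0.129, 1], [-0.006, -0.047, 0.05, 0, 0, 0.129, 1], [-0.006, -0.047, 0.25, 0, 0, 0.129, 1], [-0.006, -0.047, 0.458, 0, 0, 0.129, 1], [-0.006, -0.047, 0.458, 0, 0, 0.129, 1], [-0.006, -0.047, 0.458, 0, 0, 0.129, 1]]}}

```text
time_s: 5.45
tool_pos: [0.4667, 0.3303, 0.0735]
tool_rot: [180.0, 0.0, 3.8]
force: [0.0, 1.0, 0.4]
grip_width: 0.0871
grasp_force: 0.0
```

```bash
python3 - <<'E'
from h import *
for k in range(2):
    o=env.get_obs();c=cam('wrist'); im=save('wrist',f'w4{k}')[:,:,::-1].astype(int)
    print(o['time_s'],o['tool_pos'].round(4),o['tool_rot'].round(2),o['force'].round(1))
E
```

```text
5.45 [0.4667 0.3303 0.0735] [1.7998e+02 1.0000e-02 3.7700e+00] [0.  1.  0.4]
5.5 [0.4676 0.3312 0.0748] [-1.7994e+02 -1.2000e-01  3.7700e+00] [ 0.2 -0.4  0.2]
```

View pics/w41.png

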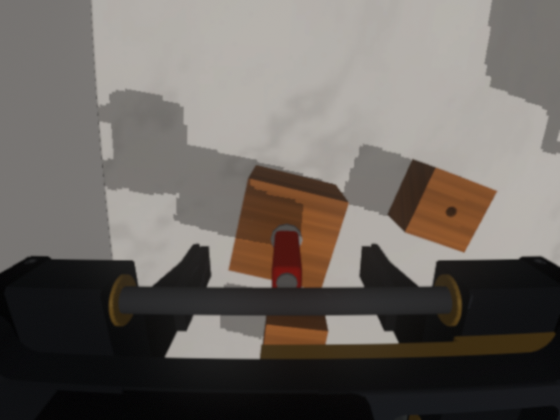

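The pin's button is at (286,285), midway between the fingers (205 and 368), with its faces square to them. Closing now.

Request:
{"fn": "apply_moves", "kwargs": {"moves": [[0, 0, 0, 0, 0, 0, 0.3], [0, 0, 0, 0, 0, 0, 0.05], [0, 0, 0, 0, 0, 0, 0.05], [0, 0, 0, 0, 0, 0, 0.05], [0, 0, 0, 0, 0, 0, 0.05]], "grip_force": 30}}

```text
time_s: 6.05
tool_pos: [0.4668, 0.3304, 0.0729]
tool_rot: [180.0, -0.0, 3.8]
force: [-0.9, -0.3, -0.5]
grip_width: 0.055
grasp_force: 0.0
```

Request:
{"fn": "apply_moves", "kwargs": {"moves": [[0, 0, 0, 0, 0, 0, 0.05], [0, 0, 0, 0, 0, 0, 0.05], [0, 0, 0, 0, 0, 0, 0.05], [0, 0, 0, 0, 0, 0, 0.05], [0, 0, 0, 0, 0, 0, 0.05]]}}

```text
time_s: 6.55
tool_pos: [0.4667, 0.3304, 0.0727]
tool_rot: [180.0, 0.0, 3.8]
force: [-0.3, 0.0, -0.5]
grip_width: 0.0158
grasp_force: 30.0
```

Request:
{"fn": "apply_moves", "kwargs": {"moves": [[0, 0, -0.15, 0, 0, 0, 0.05], [0, 0, -0.4, 0, 0, 0, 0.05], [0, 0, -0.635, 0, 0, 0, 0.05], [0, 0, -0.635, 0, 0, 0, 0.05], [0.1, 0.25, -0.635, 0, 0, 0, 0.05], [0.15, 0.5, -0.635, 0, 0, 0, 0.05], [0.2, 0.75, -0.635, 0, 0, 0, 0.05], [0.2, 1, -0.635, 0, 0, 0, 0.05]]}}

```text
time_s: 7.35
tool_pos: [0.5199, 0.1369, 0.199]
tool_rot: [-180.0, 0.0, 3.8]
force: [0.8, -0.3, 0.0]
grip_width: 0.0157
grasp_force: 30.0
```

Request:
{"fn": "apply_moves", "kwargs": {"moves": [[0.16, 0.2, 0, 0, 0, 0, 0.05], [0.16, 0.4, 0, 0, 0, 0, 0.05], [0.16, 0.58, 0, 0, 0, 0, 0.05], [0.16, 0.58, 0, 0, 0, 0, 0.05], [0.16, 0.58, 0, 0, 0, 0, 0.05]]}}

```text
time_s: 7.85
tool_pos: [0.5586, 0.0246, 0.199]
tool_rot: [-180.0, 0.1, 3.7]
force: [-0.0, 1.1, 0.1]
grip_width: 0.0154
grasp_force: 30.0
```

```bash
python3 - <<'E'
from h import *
viewer.read_camera('top')
o=env.get_obs();c=cam('wrist'); im=save('wrist','w5')[:,:,::-1].astype(int)
print(o['time_s'],o['tool_pos'].round(4),o['tool_rot'].round(2),o['force'].round(2),o['grip_width'],o['grasp_force'])
for t,z in [('slot',.08),('drawer_handle',.052)]:
    for d in boxes_of('wrist',t)[:2]: print(t,d['conf'],d['location'],at_z(c,d['location'],z))
m=(im.sum(2)<110).astype(np.uint8)
p=proj(c,[[.64,.018,.08]])[0];print(p)
n,l,s,ce=cv2.connectedComponentsWithStats(m)
for i in range(1,n):
    if s[i,4]>60 and s[i,1]<250: 
        q=np.argwhere(l==i); P=np.array([at_z(c,(x,y),.08)[:2] for y,x in q]).astype(np.float32); print(s[i],ce[i].round(1),[np.round(v,4) for v in cv2.minAreaRect(P)],at_z(c,ce[i],.08).round(4))
import json; json.dump({k:(v.tolist() if hasattr(v,'tolist') else v) for k,v in c.items()},open('c5.json','w'))
E
```

```text
7.9 [0.5586 0.0263 0.1993] [-1.7995e+02  5.0000e-02  3.8200e+00] [ 0.64  0.58 -0.67] 0.015883158671291007 30.000154310837388
slot 0.66 [297.3, 94.0] [0.65899531 0.02112328 0.08      ]
drawer_handle 0.68 [300.7, 184.3] [0.56757193 0.00914792 0.052     ]
[299.0389282  115.30469996]
[276 113  46  11 416] [299.4 118.2] [array([0.6373, 0.0183]), array([0.0086, 0.0428]), np.float64(6.1583)] [0.6374 0.0174 0.08  ]
[ 10 215  44  12 143] [ 29.7 220.1] [array([0.5152, 0.3   ]), array([0.0505, 0.005 ]), np.float64(80.7375)] [0.5154 0.3017 0.08  ]
[  129   246   312    99 19099] [281.7 300.7] [array([0.4413, 0.0189]), array([0.1292, 0.3588]), np.float64(4.2237)] [0.4378 0.0214 0.08  ]
```

View pics/w5.png

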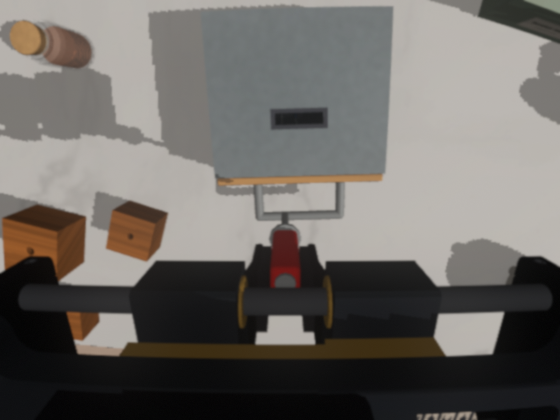

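The slot's dark opening is centred at (299,118), which gives about (0.637,0.018). The handle bar is at (300,214), and the pin hangs straight in the fingers. Next I'll move above the slot and check the tip there.

Request:
{"fn": "apply_moves", "kwargs": {"moves": [[0.2, 0.04, 0, 0, 0, -0.026, 0.05], [0.39, 0.065, 0, 0, 0, -0.026, 0.05], [0.39, 0.065, 0.1, 0, 0, -0.026, 0.05], [0.39, 0.065, 0.22, 0, 0, -0.026, 0.05], [0.39, 0.065, 0.22, 0, 0, -0.026, 0.05], [0.39, 0.065, 0.22, 0, 0, -0.026, 0.05]]}}

```text
time_s: 8.65
tool_pos: [0.6374, 0.0187, 0.156]
tool_rot: [-180.0, 0.0, 6.1]
force: [0.7, 1.3, 0.2]
grip_width: 0.0156
grasp_force: 30.0
```

```bash
python3 - <<'E'
from h import *
P=[]
for k in range(4):
    o=env.get_obs(); P.append([*o['tool_pos'],*o['tool_rot']])
    if k<3: viewer.read_camera('top')
c=cam('wrist'); im=save('wrist','w6')[:,:,::-1].copy()
print(np.round(P,4),o['time_s'],o['force'].round(2))
tp=o['tool_pos']; tip=tp-[0,0,.0667]; 
q=proj(c,[tip,tip+[0,0,.052],[.6374,.018,.08]]); print(q)
x0,y0=225,150
cr=cv2.resize(im[y0:y0+100,x0:x0+130],None,fx=6,fy=6,interpolation=cv2.INTER_CUBIC)
for p,col in zip(q,[(0,255,0),(255,255,0),(255,0,255)]): cv2.circle(cr,tuple(((p-[x0,y0]+.5)*6).astype(int)),3,col,-1)
cv2.imwrite('pics/w6c.png',cr)
E
```

```text
[[ 6.374000e-01  1.870000e-02  1.560000e-01 -1.799849e+02  3.220000e-02
   6.127900e+00]
 [ 6.381000e-01  1.860000e-02  1.570000e-01  1.799934e+02 -8.050000e-02
   6.102600e+00]
 [ 6.384000e-01  1.840000e-02  1.575000e-01  1.799762e+02 -1.340000e-01
   6.082500e+00]
 [ 6.385000e-01  1.820000e-02  1.576000e-01  1.799666e+02 -1.505000e-01
   6.065700e+00]] 8.8 [ 0.23  0.17 -0.56]
[[284.21774302 214.15433987]
 [284.15824026 237.18470204]
 [284.3419236  211.56040853]]
```

View pics/w6c.png

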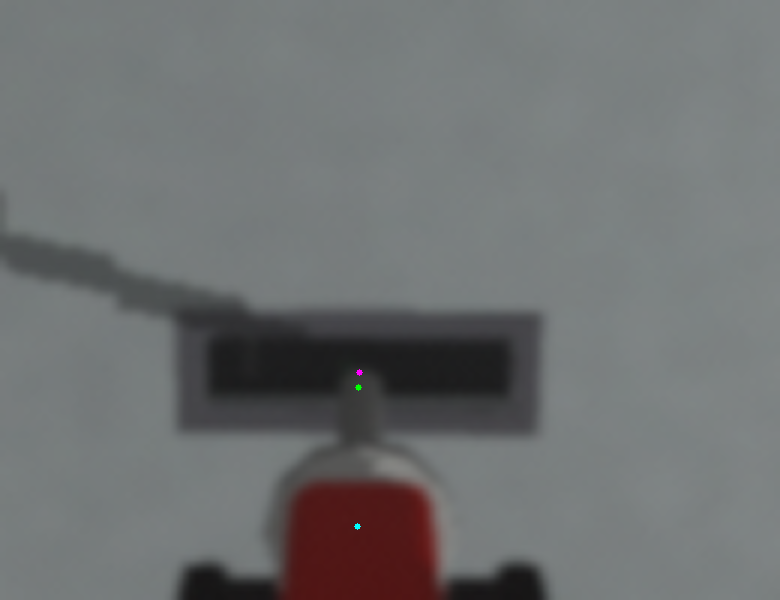

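The tip, with its centre at crop (360,388), agrees with its projected position under the TCP. The slot is centred at crop (360,373), the tip lines up with it along y, and the trim is level with the tool axes. I can insert now.

Request:
{"fn": "apply_moves", "kwargs": {"moves": [[0, 0, 0.03, 0, 0, 0, 0.05], [0, 0, 0.05, 0, 0, 0, 0.05], [0, 0, 0.06, 0, 0, 0, 0.05], [0, 0, 0.06, 0, 0, 0, 0.05]]}}

```text
time_s: 9.25
tool_pos: [0.6373, 0.0175, 0.1432]
tool_rot: [180.0, 0.1, 6.0]
force: [-0.6, -0.7, -0.7]
grip_width: 0.0157
grasp_force: 30.0
```

Request:
{"fn": "apply_moves", "kwargs": {"moves": [[0, 0, 0.02, 0, 0, 0, 0.05], [0, 0, 0.04, 0, 0, 0, 0.05], [0, 0, 0.06, 0, 0, 0, 0.05], [0, 0, 0.06, 0, 0, 0, 0.05], [0, 0, 0.06, 0, 0, 0, 0.05]]}}

```text
time_s: 9.75
tool_pos: [0.6376, 0.0177, 0.1317]
tool_rot: [-180.0, 0.0, 6.0]
force: [0.4, 0.7, 0.1]
grip_width: 0.0155
grasp_force: 30.0
```

Request:
{"fn": "apply_moves", "kwargs": {"moves": [[0, 0, 0.005, 0, 0, 0, 0.05], [0, 0, 0.005, 0, 0, 0, 0.05]]}}

```text
time_s: 9.95
tool_pos: [0.6377, 0.0177, 0.1309]
tool_rot: [180.0, -0.0, 6.0]
force: [-0.4, 0.7, -0.5]
grip_width: 0.0156
grasp_force: 30.0
```

Request:
{"fn": "apply_moves", "kwargs": {"moves": [[0, 0, 0.005, 0, 0, 0, 0.05], [0, 0, 0.005, 0, 0, 0, 0.05]]}}

```text
time_s: 10.15
tool_pos: [0.6376, 0.0176, 0.1297]
tool_rot: [180.0, 0.0, 6.0]
force: [0.9, -0.1, -0.4]
grip_width: 0.0156
grasp_force: 30.0
```

Request:
{"fn": "apply_moves", "kwargs": {"moves": [[0, 0, 0.005, 0, 0, 0, 0.05], [0, 0, 0.005, 0, 0, 0, 0.05]]}}

```text
time_s: 10.35
tool_pos: [0.6378, 0.0177, 0.1288]
tool_rot: [180.0, -0.0, 6.0]
force: [0.5, 0.1, -0.4]
grip_width: 0.0159
grasp_force: 30.0
```

Request:
{"fn": "apply_moves", "kwargs": {"moves": [[0, 0, 0.004, 0, 0, 0, 0.05], [0, 0, 0.004, 0, 0, 0, 0.05]]}}

```text
time_s: 10.55
tool_pos: [0.6379, 0.0177, 0.1286]
tool_rot: [180.0, -0.0, 6.0]
force: [-0.3, 1.4, 2.4]
grip_width: 0.0155
grasp_force: 30.0
```

Request:
{"fn": "apply_moves", "kwargs": {"moves": [[0, 0, 0.004, 0, 0, 0, 0.05], [0, 0, 0.004, 0, 0, 0, 0.05]]}}

```text
time_s: 10.75
tool_pos: [0.6381, 0.0178, 0.1284]
tool_rot: [180.0, -0.1, 6.0]
force: [-1.8, -0.4, 5.6]
grip_width: 0.0155
grasp_force: 30.0
```

Request:
{"fn": "apply_moves", "kwargs": {"moves": [[0, 0, -0.02, 0, 0, 0, 0.05], [0, -0.045, -0.02, 0, 0, 0, 0.05], [0, -0.045, -0.02, 0, 0, 0, 0.05], [0, -0.045, 0, 0, 0, 0, 0.05], [0, -0.045, 0, 0, 0, 0, 0.05], [0, -0.045, 0, 0, 0, 0, 0.05]]}}

```text
time_s: 11.35
tool_pos: [0.6365, 0.0263, 0.1267]
tool_rot: [180.0, 0.1, 6.0]
force: [1.2, 0.9, -0.5]
grip_width: 0.016
grasp_force: 30.0
```

Request:
{"fn": "apply_moves", "kwargs": {"moves": [[0, 0, 0.01, 0, 0, 0, 0.05], [0, 0, 0.02, 0, 0, 0, 0.05], [0, 0, 0.03, 0, 0, 0, 0.05], [0, 0, 0.04, 0, 0, 0, 0.05], [0, 0, 0.04, 0, 0, 0, 0.05]]}}

```text
time_s: 11.85
tool_pos: [0.6373, 0.0266, 0.1205]
tool_rot: [180.0, -0.1, 6.0]
force: [-1.1, -1.3, 6.1]
grip_width: 0.0157
grasp_force: 30.0
```

Request:
{"fn": "apply_moves", "kwargs": {"moves": [[0, 0, 0.01, 0, 0, 0, 0.05], [0, 0, 0.018, 0, 0, 0, 0.05], [0, 0, 0.024, 0, 0, 0, 0.05], [0, 0, 0.024, 0, 0, 0, 0.05]]}}

```text
time_s: 12.25
tool_pos: [0.6376, 0.0266, 0.1163]
tool_rot: [180.0, -0.1, 6.0]
force: [-2.4, -0.4, 9.1]
grip_width: 0.0159
grasp_force: 30.0
```

```bash
python3 - <<'E'
from h import *
o=env.get_obs();c=cam('wrist'); im=save('wrist','w7'); ct=cam('top'); viewer.read_camera('top'); 
print(o['time_s'],o['tool_pos'].round(4),o['force'].round(2))
for n,cc in [('wrist',c),('top',ct)]:
    for d in boxes_of(n,'drawer_handle')[:2]: print(n,d['conf'],d['location'],at_z(cc,d['location'],.052).round(3))
E
```

```text
12.25 [0.6376 0.0266 0.1163] [-2.44 -0.45  9.1 ]
wrist 0.56 [284.1, 326.2] [0.526 0.015 0.052]
top 0.94 [262.8, 206.8] [0.549 0.064 0.052]
```

```bash
python3 - <<'E'
from h import *
c=cam('side'); im=save('side','s2')
for d in boxes_of('side','drawer_handle')[:2]: print(d['conf'],d['location'],at_z(c,d['location'],.052).round(3))
t=cv2.imread('pics/top0.png'); 
im2=viewer.read_camera('top')[:,:,::-1]
a=cv2.resize(im[130:260,200:360,::-1],None,fx=2.4,fy=2.4); b=cv2.resize(im2[130:260,200:360],None,fx=2.4,fy=2.4)
cv2.imwrite('pics/s2c.png',np.hstack([a,b]))
E
```

```text
0.59 [293.3, 192.7] [ 0.619 -0.005  0.052]
0.56 [274.9, 200.9] [ 0.556 -0.002  0.052]
```

View pics/s2c.png

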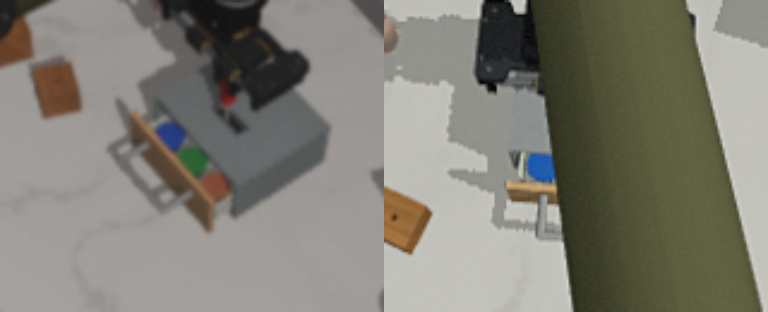

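The drawer is ajar: its wooden front stands clear of the box and the pods show, with the pin still in the slot. Next I'll take the pin out and back to the stand.

Request:
{"fn": "apply_moves", "kwargs": {"moves": [[0, 0, -0.1, 0, 0, 0, 0.05], [0, 0, -0.25, 0, 0, 0, 0.05], [0, 0, -0.44, 0, 0, 0, 0.05], [0, 0, -0.44, 0, 0, 0, 0.05], [-0.1, -0.25, -0.44, 0, 0, 0, 0.05], [-0.2, -0.5, -0.44, 0, 0, 0, 0.05], [-0.3, -0.75, -0.44, 0, 0, 0, 0.05], [-0.4, -1, -0.44, 0, 0, 0, 0.05]]}}

```text
time_s: 13.4
tool_pos: [0.5421, 0.2048, 0.2019]
tool_rot: [180.0, 0.0, 6.0]
force: [0.5, 0.0, -0.5]
grip_width: 0.0163
grasp_force: 30.0
```

Request:
{"fn": "apply_moves", "kwargs": {"moves": [[-0.1, -0.2, 0, 0, 0, 0.026, 0.05], [-0.2, -0.4, 0, 0, 0, 0.026, 0.05], [-0.29, -0.6, 0, 0, 0, 0.026, 0.05], [-0.29, -0.6, 0, 0, 0, 0.026, 0.05], [-0.29, -0.6, 0, 0, 0, 0.026, 0.05], [-0.29, -0.6, 0, 0, 0, 0.026, 0.05]]}}

```text
time_s: 14.0
tool_pos: [0.474, 0.3152, 0.2019]
tool_rot: [179.9, 0.0, 3.7]
force: [0.5, -0.5, -0.7]
grip_width: 0.0155
grasp_force: 30.0
```

Request:
{"fn": "apply_moves", "kwargs": {"moves": [[-0.032, -0.078, 0, 0, 0, 0, 0.05], [-0.032, -0.078, 0.15, 0, 0, 0, 0.05], [-0.032, -0.078, 0.3, 0, 0, 0, 0.05], [-0.032, -0.078, 0.335, 0, 0, 0, 0.05], [-0.032, -0.078, 0.335, 0, 0, 0, 0.05], [-0.032, -0.078, 0.335, 0, 0, 0, 0.05]]}}

```text
time_s: 14.6
tool_pos: [0.4668, 0.3317, 0.1365]
tool_rot: [-180.0, -0.1, 3.7]
force: [0.5, -0.6, -0.4]
grip_width: 0.0158
grasp_force: 30.0
```

Request:
{"fn": "apply_moves", "kwargs": {"moves": [[0, 0.006, 0, 0, 0, 0, 0.05], [0, 0.006, 0.03, 0, 0, 0, 0.05], [0, 0.006, 0.06, 0, 0, 0, 0.05], [0, 0.006, 0.08, 0, 0, 0, 0.05], [0, 0.006, 0.1, 0, 0, 0, 0.05], [0, 0.006, 0.1, 0, 0, 0, 0.05]]}}

```text
time_s: 15.2
tool_pos: [0.4652, 0.3304, 0.1146]
tool_rot: [180.0, 0.1, 3.8]
force: [-0.4, 0.6, 0.0]
grip_width: 0.0155
grasp_force: 30.0
```

Request:
{"fn": "apply_moves", "kwargs": {"moves": [[0.005, 0, 0.05, 0, 0, 0, 0.05], [0.005, 0, 0.1, 0, 0, 0, 0.05], [0.005, 0, 0.15, 0, 0, 0, 0.05], [0.005, 0, 0.19, 0, 0, 0, 0.05], [0.005, 0, 0.2, 0, 0, 0, 0.05], [0.005, 0, 0.2, 0, 0, 0, 0.05]]}}

```text
time_s: 15.8
tool_pos: [0.4664, 0.3306, 0.0749]
tool_rot: [180.0, 0.1, 3.8]
force: [0.2, 0.6, -0.3]
grip_width: 0.0154
grasp_force: 30.0
```

Request:
{"fn": "apply_moves", "kwargs": {"moves": [[0, 0, 0.007, 0, 0, 0, 0.05], [0, 0, 0.01, 0, 0, 0, 0.05], [0, 0, 0.01, 0, 0, 0, 0.05]]}}

```text
time_s: 16.1
tool_pos: [0.4669, 0.3308, 0.0737]
tool_rot: [-180.0, -0.0, 3.8]
force: [0.3, 0.3, 0.5]
grip_width: 0.0156
grasp_force: 30.0
```

Request:
{"fn": "apply_moves", "kwargs": {"moves": [[0, 0, 0.005, 0, 0, 0, 0.05], [0, 0, 0.006, 0, 0, 0, 0.05], [0, 0, 0.006, 0, 0, 0, 0.05]]}}

```text
time_s: 16.4
tool_pos: [0.467, 0.3309, 0.0728]
tool_rot: [-180.0, -0.0, 3.8]
force: [-1.5, -0.3, 3.6]
grip_width: 0.0158
grasp_force: 30.0
```

Request:
{"fn": "apply_moves", "kwargs": {"moves": [[0, 0, 0, 0, 0, 0, 0.3], [0, 0, 0, 0, 0, 0, 0.6], [0, 0, 0, 0, 0, 0, 0.6], [0, 0, 0, 0, 0, 0, 0.6]]}}

```text
time_s: 16.8
tool_pos: [0.4666, 0.3306, 0.072]
tool_rot: [180.0, 0.0, 3.8]
force: [0.2, 0.8, 0.3]
grip_width: 0.0398
grasp_force: 0.0
```

Request:
{"fn": "apply_moves", "kwargs": {"moves": [[0, 0, -0.05, 0, 0, 0, 0.6], [0, 0, -0.25, 0, 0, 0, 0.6], [0, 0, -0.45, 0, 0, 0, 0.6], [0, 0, -0.64, 0, 0, 0, 0.6], [0, 0, -0.64, 0, 0, 0, 0.6]]}}

```text
time_s: 17.3
tool_pos: [0.4691, 0.3336, 0.2066]
tool_rot: [-179.7, -0.5, 3.8]
force: [-0.1, 0.6, -0.7]
grip_width: 0.0523
grasp_force: 0.0
```

```bash
python3 - <<'E'
from h import *
import json
o=env.get_obs();print(o['time_s'],o['tool_pos'].round(4),o['qpos'].round(1))
c=cam('wrist'); im=save('wrist','w8')[:,:,::-1].astype(int)
m=((im[...,2]>100)&(im[...,2]>2.6*im[...,1])).astype(np.uint8); m[300:]=0
m=cv2.morphologyEx(m,cv2.MORPH_CLOSE,np.ones((11,11)))
cn=max(cv2.findContours(m,0,2)[0],key=cv2.contourArea); print('pin top',at_z(c,cv2.minAreaRect(cn)[0],.118).round(4))
c5=json.load(open('c5.json')); 
for p in [(262,214.5),(342,213.5),(302,214)]: print('bar closed',at_z(c5,p,.052).round(4))
viewer.read_camera('side'); cs=cam('side')
for d in masks_of('side','drawer_handle')[:2]:
    P=np.array([at_z(cs,(x,y),.052)[:2] for y,x in np.argwhere(d['pixels'])]).astype(np.float32); print(d['conf'],d['location'],[np.round(v,3) for v in cv2.minAreaRect(P)])
E
```

```text
17.3 [0.4691 0.3336 0.2066] [   8.9   15.5  -55.3   92.5   13.1   78.3 -134.2]
pin top [0.4683 0.3301 0.118 ]
bar closed [0.53   0.0498 0.052 ]
bar closed [ 0.5373 -0.0401  0.052 ]
bar closed [0.5336 0.0049 0.052 ]
0.83 [276.6, 201.3] [array([0.546, 0.004]), array([0.096, 0.193]), np.float64(7.12)]
```

Request:
{"fn": "apply_moves", "kwargs": {"moves": [[0.02, 0.1, 0, 0, 0, -0.1, 0.4], [0.03, 0.2, 0, 0, 0, -0.2, 0.4], [0.05, 0.3, 0, 0, 0, -0.3, 0.4], [0.06, 0.4, 0, 0, 0, -0.4, 0.4], [0.08, 0.5, 0, 0, 0, -0.5, 0.4], [0.1, 0.6, 0, 0, 0, -0.6, 0.4], [0.1, 0.7, 0, 0, 0, -0.7, 0.4], [0.1, 0.8, 0, 0, 0, -0.8, 0.4], [0.1, 0.9, 0, 0, 0, -0.9, 0.4], [0.1, 1, 0, 0, 0, -0.9, 0.4], [0.1, 1, 0, 0, 0, -0.9, 0.4]]}}

```text
time_s: 18.55
tool_pos: [0.4997, 0.1287, 0.1987]
tool_rot: [-179.9, 0.1, 80.8]
force: [0.8, -0.3, 0.1]
grip_width: 0.0347
grasp_force: 0.0
```

```bash
python3 - <<'E'
from h import *
o=env.get_obs();print(o['time_s'],o['tool_pos'].round(4),o['tool_rot'].round(1),o['qpos'].round(1),o['grip_width'])
E
```

```text
18.55 [0.4997 0.1287 0.1987] [-1.799e+02  1.000e-01  8.080e+01] [ 42.2   8.  -63.7 100.2   7.4  76.5 -32.2] 0.034703919527540934
```

Request:
{"fn": "apply_moves", "kwargs": {"moves": [[-0.2, 0.06, 0, 0, 0, -0.09, 0.4], [-0.4, 0.12, 0, 0, 0, -0.175, 0.4], [-0.61, 0.17, 0, 0, 0, -0.175, 0.4], [-0.61, 0.17, 0, 0, 0, -0.175, 0.4], [-0.61, 0.17, 0, 0, 0, -0.175, 0.4]]}}

```text
time_s: 19.05
tool_pos: [0.5144, 0.0069, 0.1995]
tool_rot: [-179.9, -0.1, 96.1]
force: [-0.1, 0.8, -0.0]
grip_width: 0.0349
grasp_force: 0.0
```

```bash
python3 - <<'E'
from h import *
for k in range(2): viewer.read_camera('top')
o=env.get_obs();c=cam('wrist');im=save('wrist','w9')[:,:,::-1].copy()
print(o['time_s'],o['tool_pos'].round(4),o['tool_rot'].round(1),o['qpos'].round(1),o['grip_width'])
yaw=np.radians(6); ex=np.array([np.cos(yaw),np.sin(yaw),0]); ey=np.array([-ex[1],ex[0],0]); b=np.array([.5137,.0028,.052])
for p in proj(c,[b,b+.045*ey,b-.045*ey]): cv2.circle(im,tuple(p.astype(int)),3,(0,255,0),-1)
cv2.circle(im,tuple(proj(c,[o['tool_pos']])[0].astype(int)),3,(255,0,255),-1)
cv2.imwrite('pics/w9o.png',im)
E
```

```text
19.15 [0.5144 0.009  0.1999] [-1.80e+02 -1.00e-01  9.63e+01] [ 53.9   6.8 -61.1 100.4   6.1  76.4  -2.1] 0.03490221097463644
```

View pics/w9o.png

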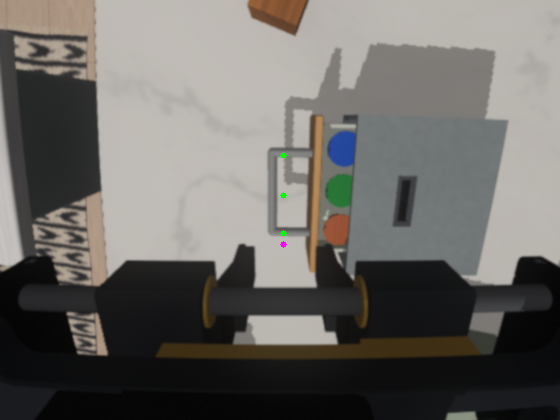

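The handle bar is at column 272, rows 150–233, which is 12 px further out than my estimate. The drawer shows its pods. Re-measuring the bar.

```bash
python3 - <<'E'
from h import *
c=cam('wrist'); o=env.get_obs(); print(o['tool_pos'])
for p in [(272,150),(272,233),(272,191.5)]: print(at_z(c,p,.052).round(4))
im=cv2.imread('pics/w9.png').astype(int); print(im[190,255:295].sum(1).tolist()); print([im[r,272].sum().item() for r in range(140,245,3)])
print('front',at_z(c,(318,190),.078).round(4),'slot',at_z(c,(404,201),.08).round(4))
E
```

```text
[0.51447327 0.00918138 0.20003157]
[0.4964 0.0516 0.052 ]
[ 0.5059 -0.0423  0.052 ]
[0.501  0.0065 0.052 ]
[545, 548, 545, 548, 549, 551, 550, 552, 553, 551, 550, 533, 484, 417, 376, 380, 387, 380, 359, 332, 312, 357, 460, 526, 546, 548, 550, 550, 550, 550, 547, 550, 549, 547, 549, 546, 547, 547, 547, 547]
[551, 552, 514, 295, 384, 384, 381, 381, 381, 380, 380, 381, 379, 380, 380, 378, 381, 380, 381, 380, 380, 378, 378, 381, 378, 378, 380, 379, 378, 378, 378, 407, 522, 557, 554]
front [0.5477 0.0198 0.078 ] slot [0.6373 0.0188 0.08  ]
```

Request:
{"fn": "apply_moves", "kwargs": {"moves": [[-0.012, -0.069, 0.1, 0, 0, 0, 0.4], [-0.012, -0.069, 0.3, 0, 0, 0, 0.4], [-0.012, -0.069, 0.5, 0, 0, 0, 0.4], [-0.012, -0.069, 0.6, 0, 0, 0, 0.4], [-0.012, -0.069, 0.6, 0, 0, 0, 0.4], [-0.012, -0.069, 0.6, 0, 0, 0, 0.4]]}}

```text
time_s: 19.8
tool_pos: [0.5016, 0.0045, 0.0808]
tool_rot: [180.0, -0.0, 96.3]
force: [0.2, -0.0, 0.5]
grip_width: 0.0349
grasp_force: 0.0
```

Go down over the bar, then close on it.

Request:
{"fn": "apply_moves", "kwargs": {"moves": [[0, 0, 0.08, 0, 0, 0, 0.4], [0, 0, 0.16, 0, 0, 0, 0.4], [0, 0, 0.235, 0, 0, 0, 0.4], [0, 0, 0.235, 0, 0, 0, 0.4], [0, 0, 0.235, 0, 0, 0, 0.4]]}}

```text
time_s: 20.3
tool_pos: [0.5009, 0.0031, 0.0328]
tool_rot: [-179.9, -0.0, 96.2]
force: [-0.2, 0.4, 0.4]
grip_width: 0.0351
grasp_force: 0.0
```

Request:
{"fn": "apply_moves", "kwargs": {"moves": [[0, 0, 0, 0, 0, 0, 0.05], [0, 0, 0, 0, 0, 0, 0.05], [0, 0, 0, 0, 0, 0, 0.05], [0, 0, 0, 0, 0, 0, 0.05], [0, 0, 0, 0, 0, 0, 0.05], [0, 0, 0, 0, 0, 0, 0.05]]}}

```text
time_s: 20.9
tool_pos: [0.5009, 0.0027, 0.0332]
tool_rot: [-180.0, 0.0, 96.2]
force: [-1.8, -0.2, 2.0]
grip_width: 0.0049
grasp_force: 1.5
```

```bash
python3 - <<'E'
from h import *
o=env.get_obs();c=cam('wrist');im=save('wrist','w10')
print(o['time_s'],o['tool_pos'].round(4),o['grip_width'],o['grasp_force'],o['force'].round(1)); cs=cam('side'); s=save('side','s3')
p=proj(cs,[o['tool_pos']])[0].astype(int); print(p)
a=cv2.resize(im,(470,352)); b=s[max(0,p[1]-60):p[1]+60,max(0,p[0]-55):p[0]+55]; b=cv2.resize(b,(323,352))
cv2.imwrite('pics/v10.png',np.hstack([a,b])[:,:,::-1])
E
```

```text
20.9 [0.5009 0.0027 0.0332] 0.004942372523476397 1.4753438159823418 [-1.8 -0.2  2. ]
[258 211]
```

View pics/v10.png

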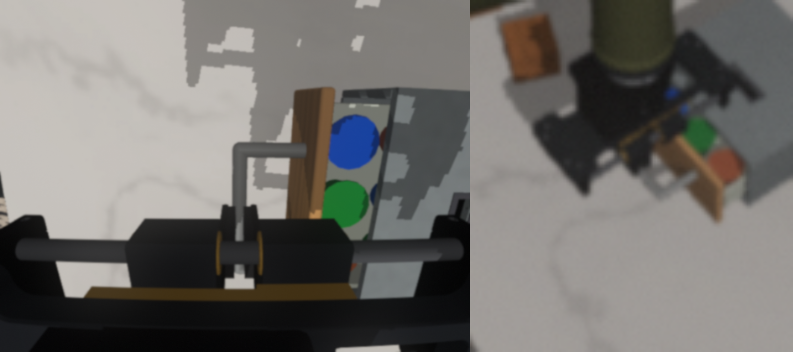

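The bar lies between the two fingers at (240,190), so the pull can go ahead. I'll pull a little first and check.

Request:
{"fn": "apply_moves", "kwargs": {"moves": [[0, 0, 0, 0, 0, 0, 0], [0, 0, 0, 0, 0, 0, 0], [0, -0.03, 0, 0, 0, 0, 0], [0, -0.06, 0, 0, 0, 0, 0], [0, -0.1, 0, 0, 0, 0, 0], [0, -0.1, 0, 0, 0, 0, 0]]}}

```text
time_s: 21.6
tool_pos: [0.4811, 0.0009, 0.0341]
tool_rot: [180.0, 0.1, 96.2]
force: [-2.3, 0.4, 8.6]
grip_width: 0.0005
grasp_force: 4.2
```

```bash
python3 - <<'E'
from h import *
c=cam('side'); viewer.read_camera('side')
for d in masks_of('side','pod_drawer')[:2]: print(d['conf'],d['location'],at_z(c,d['location'],.05).round(3))
im=viewer.read_camera('wrist').astype(int); print('pod px', ((im[...,2]>1.6*im[...,0])&(im[...,2]>90)).sum())
w=cv2.imread('pics/w10.png')[:,:,::-1].astype(int); print(((w[...,2]>1.6*w[...,0])&(w[...,2]>90)).sum())
for I,n in((w,'old'),(im,'new')):
  r=I[130]; print(n,[(k,tuple(r[k])) for k in range(280,470,10)][::1] if 0 else '', np.nonzero((I[130,:,0]-I[130,:,2]>50))[0][[0,-1]], np.nonzero((I[170,:,2]>1.6*I[170,:,0])&(I[170,:,2]>90))[0][[0,-1]])
E
```

```text
0.79 [278.5, 208.1] [ 0.553 -0.028  0.05 ]
0.61 [300.1, 187.7] [0.648 0.    0.05 ]
pod px 4273
3128
old  [383 395] [393 450]
new  [388 400] [399 455]
```

```bash
python3 - <<'E'
from h import *
o=env.get_obs(); c=cam('wrist'); im=save('wrist','w11'); print(o['tool_pos'].round(4),o['force'].round(1),o['grip_width'],o['grasp_force'])
# w10 camera = same relative offset, shifted by tool motion
d0=np.array([.5009,.0027,.0332])-o['tool_pos']; c0=dict(c); c0['position']=np.array(c['position'])+d0
def blue(I,c):
    I=I.astype(int); m=((I[...,2]>1.6*I[...,0])&(I[...,2]>1.4*I[...,1])&(I[...,2]>90)).astype(np.uint8)
    n,l,s,ce=cv2.connectedComponentsWithStats(m); i=1+s[1:,4].argmax(); 
    cn=cv2.findContours((l==i).astype(np.uint8),0,2)[0][0]; (x,y),r=cv2.minEnclosingCircle(cn); return (x,y),r,at_z(c,(x,y),.055).round(4)
a=cv2.imread('pics/w10.png')[:,:,::-1]
print(blue(a,c0),blue(im,c))
for I in (a,im):
    g=I.astype(int).sum(2)
    for r in (185,200,215,225): print(r,g[r,262:312:2].tolist())
for z in (.02,.052): print(at_z(c0,(286,179),z).round(4))
E
```

```text
[0.4814 0.0009 0.0341] [-1.   1.3  9.5] 0.0002037959147989291 4.628100693225861
((419.0, 169.0), 34.205360412597656, array([0.5673, 0.0634, 0.055 ])) ((423.0, 169.0), 34.13219451904297, array([0.5504, 0.0618, 0.055 ]))
185 [573, 573, 573, 572, 570, 570, 564, 453, 260, 254, 266, 274, 270, 261, 249, 238, 231, 230, 229, 229, 227, 227, 229, 228, 225]
200 [573, 573, 573, 571, 574, 572, 570, 473, 290, 253, 265, 271, 268, 257, 247, 236, 368, 548, 568, 562, 511, 409, 388, 387, 387]
215 [570, 570, 568, 571, 568, 568, 562, 424, 244, 250, 259, 268, 265, 253, 243, 242, 452, 561, 564, 561, 491, 396, 390, 387, 386]
225 [565, 568, 565, 565, 565, 563, 556, 422, 241, 247, 259, 265, 261, 250, 241, 242, 457, 561, 563, 562, 564, 543, 463, 437, 400]
185 [564, 565, 564, 564, 562, 562, 563, 565, 564, 545, 366, 242, 251, 263, 269, 263, 251, 240, 229, 226, 226, 226, 223, 222, 222]
200 [568, 566, 566, 566, 566, 565, 566, 566, 562, 530, 372, 293, 259, 262, 267, 262, 250, 240, 263, 478, 559, 539, 428, 383, 384]
215 [559, 559, 559, 559, 559, 558, 559, 558, 559, 527, 327, 240, 251, 261, 262, 257, 246, 238, 316, 528, 553, 496, 429, 387, 381]
225 [548, 552, 553, 553, 554, 554, 554, 557, 556, 514, 296, 236, 250, 260, 259, 253, 243, 233, 333, 530, 553, 553, 553, 550, 550]
[0.4979 0.0429 0.02  ]
[0.4971 0.0494 0.052 ]
```

Request:
{"fn": "apply_moves", "kwargs": {"moves": [[0, 0, 0, 0, 0, 0, 0.15], [0, 0, 0, 0, 0, 0, 0.15], [0, 0, 0, 0, 0, 0, 0.15], [0, -0.03, 0, 0, 0, 0, 0.15], [0, -0.06, 0, 0, 0, 0, 0.15], [0, -0.09, 0, 0, 0, 0, 0.15], [0, -0.1, 0, 0, 0, 0, 0.15], [0, -0.1, 0, 0, 0, 0, 0.15]]}}

```text
time_s: 22.6
tool_pos: [0.4618, -0.0011, 0.0341]
tool_rot: [179.9, 0.0, 96.2]
force: [-0.7, 0.9, 8.1]
grip_width: 0.013
grasp_force: 4.5
```

Request:
{"fn": "apply_moves", "kwargs": {"moves": [[0, 0, -0.01, 0, 0, 0, 0.25], [0, 0, -0.02, 0, 0, 0, 0.25], [0, 0, -0.02, 0, 0, 0, 0.25], [0, 0, -0.02, 0, 0, 0, 0.25]]}}

```text
time_s: 23.0
tool_pos: [0.4609, -0.0016, 0.0369]
tool_rot: [-179.9, 0.0, 96.2]
force: [0.6, -0.8, 0.3]
grip_width: 0.0214
grasp_force: 0.0
```

```bash
cat > bl.py <<'E'
from h import *
o=env.get_obs(); c=cam('wrist'); I=viewer.read_camera('wrist').astype(int); print(o['time_s'],o['tool_pos'].round(4),o['force'].round(1),o['grip_width'].round(4),o['grasp_force'])
m=((I[...,2]>1.6*I[...,0])&(I[...,2]>1.4*I[...,1])&(I[...,2]>90)).astype(np.uint8)
n,l,s,ce=cv2.connectedComponentsWithStats(m); i=1+s[1:,4].argmax()
(x,y),r=cv2.minEnclosingCircle(cv2.findContours((l==i).astype(np.uint8),0,2)[0][0]); print('blue',x,y,r,at_z(c,(x,y),.055).round(4))
g=I.sum(2)
print([np.nonzero(g[r,240:330]<320)[0][[0,-1]]+240 for r in (210,220)])
E
python3 bl.py
```

```text
Traceback (most recent call last):
  File "bl.py", line 2, in <module>
    o=env.get_obs(); c=cam('wrist'); I=viewer.read_camera('wrist').astype(int); print(o['time_s'],o['tool_pos'].round(4),o['force'].round(1),o['grip_width'].round(4),o['grasp_force'])
                                                                                                                                             ^^^^^^^^^^^^^^^^^^^^^
AttributeError: 'float' object has no attribute 'round'
```

```bash
sed -i "s/o\['grip_width'\].round(4)/round(o['grip_width'],4)/" bl.py; python3 bl.py
```

```text
23.05 [ 0.461  -0.0016  0.0369] [0.6 0.3 0.5] 0.0215 0.0
blue 434.0 168.0 33.615570068359375 [0.5374 0.0602 0.055 ]
[array([309, 311]), array([309, 311])]
```

Something pressed up on the fingertips and vanished when I rose, and the fingers shut fully. So the bar was only being dragged, not enclosed. I'll rise, re-measure the bar and grasp deeper.

Request:
{"fn": "apply_moves", "kwargs": {"moves": [[0, 0, -0.1, 0, 0, 0, 0.4], [0, 0, -0.3, 0, 0, 0, 0.4], [0, 0, -0.5, 0, 0, 0, 0.4], [0, 0, -0.6, 0, 0, 0, 0.4], [0, 0, -0.6, 0, 0, 0, 0.4]]}}

```text
time_s: 23.6
tool_pos: [0.4637, -0.0017, 0.16]
tool_rot: [179.7, 0.2, 96.2]
force: [0.9, 0.0, -0.2]
grip_width: 0.0344
grasp_force: 0.0
```

```bash
python3 bl.py; python3 - <<'E'
from h import *
o=env.get_obs(); c=cam('wrist'); I=save('wrist','w12').astype(int); g=I.sum(2); print(o['tool_pos'].round(4))
for r in (160,175,190,205): 
    k=np.nonzero(g[r,200:310]<470)[0]+200; print(r,k.tolist())
for x in (270,275,280,285,290): 
    k=np.nonzero(g[90:250,x]<450)[0]+90; print(x,k[:3],k[-3:])
np.save('c12.npy',c,allow_pickle=True)
E
```

```text
23.6 [ 0.4637 -0.0017  0.16  ] [ 0.9  0.  -0.2] 0.0344 0.0
blue 373.5 146.0 20.52447509765625 [0.5409 0.0594 0.055 ]
[array([329, 329]), array([328, 329])]
[ 0.4624 -0.0018  0.1581]
160 [290, 291, 292, 293, 294, 295, 296, 297, 298, 299, 300, 306, 307, 308, 309]
175 [290, 291, 292, 293, 294, 295, 296, 297, 298, 299, 300, 305, 306, 307, 308, 309]
190 [289, 290, 291, 292, 293, 294, 295, 296, 297, 298, 299]
205 [289, 290, 291, 292, 293, 294, 295, 296, 297, 298, 299]
270 [] []
275 [] []
280 [] []
285 [] []
290 [155 156 157] [240 241 242]
```

```bash
python3 - <<'E'
from h import *
c=np.load('c12.npy',allow_pickle=True).item()
for z in (.03,.052): print([at_z(c,p,z).round(4) for p in [(295.5,155),(294.5,200),(294,242)]])
o=env.get_obs(); print(o['tool_pos'].round(4))
E
```

```text
[array([0.4693, 0.0403, 0.03  ]), array([ 0.4738, -0.0064,  0.03  ]), array([ 0.4789, -0.0537,  0.03  ])]
[array([0.4683, 0.043 , 0.052 ]), array([ 4.724e-01, -4.000e-04,  5.200e-02]), array([ 0.4771, -0.0444,  0.052 ])]
[ 0.4613 -0.0017  0.1569]
```

Request:
{"fn": "apply_moves", "kwargs": {"moves": [[0, 0.057, 0.1, 0, 0, 0, 0.4], [0, 0.057, 0.25, 0, 0, 0, 0.4], [0, 0.057, 0.4, 0, 0, 0, 0.4], [0, 0.057, 0.5, 0, 0, 0, 0.4], [0, 0.057, 0.6, 0, 0, 0, 0.4], [0, 0.057, 0.65, 0, 0, 0, 0.4], [0, 0.057, 0.685, 0, 0, 0, 0.4], [0, 0.057, 0.685, 0, 0, 0, 0.4]]}}

```text
time_s: 24.5
tool_pos: [0.472, 0.0001, 0.0193]
tool_rot: [-179.9, -0.1, 96.2]
force: [0.2, -0.5, -0.4]
grip_width: 0.0346
grasp_force: 0.0
```

Request:
{"fn": "apply_moves", "kwargs": {"moves": [[0, 0, 0, 0, 0, 0, 0.25], [0, 0, 0, 0, 0, 0, 0.1], [0, 0, 0, 0, 0, 0, 0.1], [0, 0, 0, 0, 0, 0, 0.1], [0, 0, 0, 0, 0, 0, 0.1]]}}

```text
time_s: 25.0
tool_pos: [0.4726, -0.0005, 0.0204]
tool_rot: [-180.0, 0.0, 96.2]
force: [-2.6, -0.3, 1.4]
grip_width: 0.0102
grasp_force: 0.6
```

Request:
{"fn": "apply_moves", "kwargs": {"moves": [[0, 0, 0, 0, 0, 0, 0], [0, 0, 0, 0, 0, 0, 0], [0, 0, 0, 0, 0, 0, 0]]}}

```text
time_s: 25.3
tool_pos: [0.473, -0.0005, 0.0204]
tool_rot: [180.0, 0.0, 96.2]
force: [-1.5, -0.4, 2.0]
grip_width: 0.0087
grasp_force: 30.0
```

Now it holds with the full 30 N. Pulling.

Request:
{"fn": "apply_moves", "kwargs": {"moves": [[0, -0.02, 0, 0, 0, 0, 0], [0, -0.04, 0, 0, 0, 0, 0], [0, -0.06, 0, 0, 0, 0, 0], [0, -0.08, 0, 0, 0, 0, 0], [0, -0.08, 0, 0, 0, 0, 0], [0, -0.08, 0, 0, 0, 0, 0]]}}

```text
time_s: 25.9
tool_pos: [0.4564, -0.0021, 0.0204]
tool_rot: [-179.9, 0.0, 96.2]
force: [-0.6, -0.5, 4.2]
grip_width: 0.009
grasp_force: 30.0
```

Request:
{"fn": "apply_moves", "kwargs": {"moves": [[0, -0.02, 0, 0, 0, 0, 0], [0, -0.035, 0, 0, 0, 0, 0], [0, -0.05, 0, 0, 0, 0, 0], [0, -0.05, 0, 0, 0, 0, 0], [0, -0.05, 0, 0, 0, 0, 0]]}}

```text
time_s: 26.4
tool_pos: [0.4534, -0.0023, 0.0206]
tool_rot: [179.1, -0.1, 96.2]
force: [20.0, 0.6, -20.7]
grip_width: 0.009
grasp_force: 30.0
```

Request:
{"fn": "apply_moves", "kwargs": {"moves": [[0, -0.015, 0, 0, 0, 0, 0], [0, -0.025, 0, 0, 0, 0, 0], [0, -0.025, 0, 0, 0, 0, 0], [0, -0.025, 0, 0, 0, 0, 0]]}}

```text
time_s: 26.8
tool_pos: [0.4537, -0.0022, 0.0209]
tool_rot: [178.4, -0.1, 96.2]
force: [36.7, 1.8, -43.0]
grip_width: 0.0089
grasp_force: 30.0
```

The hard stop is reached: the force has risen and the bar is at x=0.4535, which is 80 mm from its closed place at 0.5336. Easing off and releasing.

Request:
{"fn": "apply_moves", "kwargs": {"moves": [[0, 0.025, 0, 0, 0, 0, 0], [0, 0.05, 0, 0, 0, 0, 0], [0, 0.05, 0, 0, 0, 0, 0]]}}

```text
time_s: 27.1
tool_pos: [0.4531, -0.0023, 0.0204]
tool_rot: [179.9, -0.0, 96.2]
force: [5.0, -1.6, -1.2]
grip_width: 0.0088
grasp_force: 30.0
```

Request:
{"fn": "apply_moves", "kwargs": {"moves": [[0, 0, 0, 0, 0, 0, 0.2], [0, 0, 0, 0, 0, 0, 0.4], [0, 0, 0, 0, 0, 0, 0.4], [0, 0, 0, 0, 0, 0, 0.4]]}}

```text
time_s: 27.5
tool_pos: [0.451, -0.0024, 0.0199]
tool_rot: [-179.9, 0.0, 96.2]
force: [0.6, 0.1, -0.5]
grip_width: 0.0313
grasp_force: 0.0
```

Rise straight up, then check the drawer, pin and loose things.

Request:
{"fn": "apply_moves", "kwargs": {"moves": [[0, 0, -0.1, 0, 0, 0, 0.4], [0, 0, -0.3, 0, 0, 0, 0.4], [0, 0, -0.5, 0, 0, 0, 0.4], [0, 0, -0.75, 0, 0, 0, 0.4], [0, 0, -0.9, 0, 0, 0, 0.4], [0, 0, -0.9, 0, 0, 0, 0.4]]}}

```text
time_s: 28.1
tool_pos: [0.4545, -0.0028, 0.2042]
tool_rot: [179.6, 0.3, 96.2]
force: [0.6, -0.2, -0.8]
grip_width: 0.0349
grasp_force: 0.0
```

```bash
python3 - <<'E'
from h import *
viewer.read_camera('top')
o=env.get_obs(); c=cam('wrist'); I=save('wrist','w13').astype(int); g=I.sum(2); print(o['time_s'],o['tool_pos'].round(4),o['force'].round(1))
for r in (160,180,200):
    k=np.nonzero(g[r,200:310]<470)[0]+200; 
    if len(k): print(r,k[0],k[-1],k.tolist()[:14], at_z(c,(k[:12].mean(),r),.052).round(4))
cs=cam('side'); S=save('side','s4')
for t,z in [('drawer_handle',.052),('mug_a',.05),('spice_a',.05),('pin',.09),('pin_stand',.058)]:
    print(t,[(round(d['conf'],2),np.round(d['location'],0).tolist(),at_z(cs,d['location'],z)[:2].round(3)) for d in masks_of('side',t)][:3])
a=cv2.imread('pics/side0.png')[:,:,::-1]
f=lambda I:((I[...,0].astype(int)>90)&(I[...,0].astype(int)>2.6*I[...,1]))[100:180,170:240]
for J in (a,S): k=np.argwhere(f(J)); print('red',len(k),k.mean(0).round(2),k.min(0),k.max(0))
E
```

```text
28.15 [ 0.453  -0.0028  0.2018] [-0.1 -0.3 -0.4]
160 281 302 [281, 282, 283, 284, 285, 286, 287, 288, 289, 296, 297, 298, 299, 300] [0.4538 0.0302 0.052 ]
180 281 289 [281, 282, 283, 284, 285, 286, 287, 288, 289] [0.4529 0.0081 0.052 ]
200 281 288 [281, 282, 283, 284, 285, 286, 287, 288] [ 0.4548 -0.0146  0.052 ]
drawer_handle [(0.83, [270.0, 205.0], array([ 0.535, -0.008])), (0.4, [200.0, 146.0], array([0.457, 0.3  ]))]
mug_a [(0.65, [288.0, 194.0], array([0.603, 0.001])), (0.64, [302.0, 308.0], array([ 0.442, -0.327]))]
spice_a [(0.57, [270.0, 125.0], array([0.698, 0.264])), (0.55, [377.0, 276.0], array([ 0.669, -0.357]))]
pin [(0.38, [198.0, 132.0], array([0.469, 0.326])), (0.33, [292.0, 194.0], array([ 0.598, -0.027]))]
pin_stand [(0.62, [168.0, 162.0], array([0.344, 0.292])), (0.6, [202.0, 146.0], array([0.461, 0.294])), (0.5, [291.0, 193.0], array([ 0.612, -0.005]))]
red 47 [31.64 27.96] [27 25] [37 30]
red 51 [31.49 28.1 ] [26 25] [37 31]
```

The bar is still at the stop (x≈0.453). The pin's red patch in the side view matches its starting place to within 0.2 px, and the mug and jars have not moved. Handing in.

```bash
python3 -c "
from cell import env
print(env.sign_off())"
```

```text
the job is handed in; nothing more can be done
None
```

I handed the job in at about 28 s: the latch was tripped with the pin in the slot at about 9 N, the drawer is fully out against its stop, the pin is seated back in its stand, and the mug and spice jars are where they were (my first grip on the handle slipped and was redone; sign-off returned no verdict).

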